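Change the purge-gas panel over to the full bottle

TASK

The gas bottle on the yellow-handled line of the purge panel has run empty, so change over to the full one on the blue-handled line: with a fingertip push the yellow lever round until its valve is fully shut (lever square across the pipe, against its stop), and only then push the blue lever round until its valve is fully open (lever in line with the pipe, against its stop). Keep the blue valve shut until the yellow one is shut, or the full bottle blows back into the empty one. Only push the levers, without gripping them or forcing them hard against their stops, and leave the vial, beaker, bottle and screwdriver standing or lying where they are.

Things in the scene. Friction and masses are not known exactly. Their poses are not given: they have to be found in the camera images.
- panel: Grey base plate (150 x 470 x 6 mm, x = -55 to 95), fixed, with a steel pipe along its y axis 55 mm above the worktop, risers at y = +-205 mm and, behind the middle, a 54 mm round pressure gauge at x = 58 mm (top at 135 mm) whose needle rises as the blue valve opens. Origin: on the worktop under the pipe's middle; x away from the robot, y left, turned up to 15 degrees.
- valve_yellow: Yellow-handled quarter-turn ball valve, lever included, fixed on the pipe 130 mm left or right of the panel's middle (either), axes parallel to the panel's. Origin: on the worktop under the lever's pivot. Valve body and pipework under the lever stay below 82 mm, but for the 21 mm thick stem at the pivot.
- valve_blue: Body of the blue-handled quarter-turn ball valve, the same as the yellow one and fixed at the other place on the pipe. This entry includes the lever.
- lever_yellow (a joint): Yellow lever's angle (rad) about its vertical pivot: 0 = shut, lever along the valve's -x, across the pipe, towards the robot; 1.571 = open, lever along the valve's -y, in line with the pipe. Stops at both ends. Opens counter-clockwise seen from above. Starts at 1.2 to 1.57. Stiff: 0.22 N m (3 to 4 N at the sleeve), no spring, stays where left.
- lever_blue (a joint): Angle of the blue lever (rad), same meaning, stops and stiffness as the yellow one. Starts shut, at 0 to 0.06.
- pivot_yellow (a point): Point on the yellow lever's turning axis at the height of the middle of its sleeve, 103 mm above the worktop.
- pivot_blue (a point): Point on the blue lever's turning axis, 103 mm above the worktop.
- tip_yellow (a point): Outer end of the yellow lever's plastic sleeve, 97 mm from the pivot, 103 mm above the worktop. The sleeve is a straight bar 18 mm wide, 12 mm thick (97 to 109 mm above the worktop), 37 to 97 mm from the pivot; nearer the pivot there is only a thin 13 mm wide steel strip at 94 mm.
- tip_blue (a point): Outer end of the blue lever's plastic sleeve, 97 mm from the pivot; the same lever otherwise.
- vial: Bystander: small loose vial with a white cap and yellow label, 27 mm across, 52 mm high, in front of the middle of the panel. Origin under its centre.
- beaker: Bystander: loose glass beaker, 51 mm across, 68 mm high, left of the panel. Origin under its centre.
- bottle: Bystander: loose white bottle with a green cap, 38 mm across, 75 mm high, right of the panel. Origin under its centre.
- screwdriver: Bystander: loose screwdriver with a red handle, 166 mm long, 22 mm high, lying in front of the right half of the panel. Origin under its centre, long axis y.

How it is judged (in metres and radians):
On the way, in this order (a step that is already met when the one before it is completed fails the run):
1. the yellow valve is fully shut while the blue one is still shut (value of joint lever_yellow below 0.1 rad and value of joint lever_blue below 0.2 rad), for 0.2 s.
2. the blue valve is fully open (value of joint lever_blue above 1.47 rad), for 0.2 s.
At the end, for the whole second after the job is handed in: The yellow lever stands within 0.1 rad of its shut stop and the blue lever within 0.1 rad of its open stop, both at rest; vial, beaker, bottle and screwdriver are within 20 mm of where they were (value of joint lever_yellow below 0.1 rad and value of joint lever_blue above 1.47 rad and velocity of joint lever_yellow below 0.05 rad/s and velocity of joint lever_blue above -0.05 rad/s and distance of each of vial, beaker, bottle, screwdriver from where it was at the start of the episode below 0.02 m); the robot touches nothing.
It fails at once if the blue valve is opened (beyond 0.2 rad) while the yellow one is not shut (beyond 0.15 rad) (value of joint lever_blue above 0.2 rad and value of joint lever_yellow above 0.15 rad).
It fails at once if a lever is gripped or forced: more than 38 N between the fingers and a valve (contact force between the fingers and valve_yellow above 38 N or contact force between the fingers and valve_blue above 38 N).
It fails at once if the vial, beaker, bottle or screwdriver is shifted, lifted or carried more than 20 mm (distance of any of vial, beaker, bottle, screwdriver from where it was at the start of the episode above 0.02 m).
It also fails if it takes over 64 s, if anything falls off the work surface, if the arm or the gripper's body presses on something with over 40 N, if the wrist force passes 120 N, or if a joint passes its speed limit or range.

ROBOT

A 6-joint arm with a two-finger parallel gripper is mounted at the origin on a cart in front of the work surface, level with it; the furniture and walls round the work are solid. World frame = base frame: x ahead of the robot, y to its left, z up, the work surface at z = 0. Lengths are in mm, angles in rad, forces in N, time in s.
With the tool pointing down it reaches from about 300 to 850 mm from the base axis. Payload 5.4 kg.
Tool frame: the origin (TCP) lies midway between the tips of the shut fingers; the grasp point (between the pads) lies 19 mm behind it; z points along the fingers, y is the line along which they close (so a half turn about z gives the same grasp; the last joint's range is limited). The gripper opens to 85 mm and grips with 20 to 120 N. Pads are 22 mm wide; open, the fingers measure 114 mm over their backs; the gripper's body (76 mm by 85 mm) begins 54 mm behind the grasp point. The pads swing forward as they close: fully open they stand 13 mm farther back than shut.
Start: joints at [0.947, 0.158, 1.597, -0, 1.386, -0.21], TCP at [231.21, 526.448, 197.999] pointing down, gripper open.
Joint ranges: [-2.91, 2.91], [-0.94, 2.29], [0.18, 2.7], [-1.29, 4.43], [0.17, 2.64], [-3, 3]. Speed limits (rad/s): [2.57, 2.57, 3.14, 3.14, 3.14, 3.14].

INTERFACE

Orientations are given as a 3x3 rotation matrix whose columns are the frame's x, y, z axes.
In Python, from cell import sensors, cams, ctrl gives the robot as it stands. The module is installed in compiled form; this text tells all that it offers.
- The arm moves only by the shell command python3 -m creep 'ROWS' [FORCE]. ROWS is a JSON list of rows, 1 to 8 of them, each an object with the fields wx, wy, wz (a rotation vector in rad), tx, ty, tz (the shift in mm), finger_gap (the opening from 0.0 (shut) to 1.0 (fully open)); a field left out counts as zero (the opening has to be given); each row shifts and turns the commanded pose from where the row before left it, along the tool's axes as they then stand; what a row does not reach is not made up. A row lasts 1/8 s, in which the tool goes at most 62.5 mm and 0.188 rad, less where a joint would pass 70% of its speed; a pose out of reach is approached as far as the arm can. The fingers move at their own pace and stop on an object; FORCE is the grip in N (left out, the last holds). Time passes only in rows, so rows that do not move let the fingers close. It prints the time, the measured TCP pose, the force, the opening and the grip force at its end. Input that does not fit is refused with a message, and nothing moves.
- sensors.get_state(): the state, without advancing time (a new reading comes with each control period).
- cams.grab_frame(name): name is "scene" or "top"; returns a dict with "img" (400x640x3 uint8, blue, green, red), "mtx" (3x3 intrinsics, pixels), "R" (3x3) and "t" (3): a world point X has camera coordinates R X + t. Camera axes: x right, y down, z forward; pixel columns grow to the right and rows downward; lengths in mm; the calibration is good to about 2 mm. A picture is of the moment at which its call begins. There is no depth.
- ctrl.finish_job(): hands the job in; it is judged then, once.
Trained networks look in the newest picture that a camera, given by its name, has taken for a name from the list of things; names that differ only in an ending like _2 or _b are one class to them, and where a whole thing is asked for, a point or a joint stands for the part that bears it (a point fixed in the world has none). Each returns a list of dicts, best first, with "confidence" (0 to 1); they miss things now and then, are a little off and sometimes report something else, mostly with a low value. They report only what shows in the picture. A call takes as long as a camera call.
- cams.boxes_of(camera, thing): "extent" ([left, top, right, bottom] in pixels, round what is visible of it).
- cams.regions_of(camera, thing): "region" (400x640 bool, what is visible of it) and "extent" ([left, top, right, bottom] in pixels, round what is visible of it).
- cams.pinpoint(camera, thing): "location" ([column, row] in pixels: a listed point, or the origin of a listed thing).
The state is a dict: "time": time; "qpos": joint angles; "joint_vel": joint speeds; "tau": joint torques, N m; "ee_pos": TCP position; "tool_rot": TCP orientation; "ft_force": force on the tool from outside, world axes, zero at the start; "moment": the same for the moment, N m; "finger_gap": opening from 0.0 (shut) to 1.0 (fully open); "grasp_force": force on a finger pad.
Only numpy, scipy, OpenCV 4.12 (cv2) and the standard library are available. Lean on these libraries where they do the work, as an engineer would, in place of code of your own. Each camera call takes 0.05 s, during which the arm holds its last target. There are 200 camera calls.

## Working session

There is one attempt and no reset: what is moved stays moved. The work goes in short steps, Python scripts to look and compute and a shell command to move; the robot and the scene stay as the last step left them, time stands still between calls to the robot, and variables do not carry over. Pictures are saved under pics/ and viewed, at most 10 in all, crops included, and the job is handed in when it is done.

```bash
mkdir -p pics; cat > h.py <<'E'
import numpy as np, cv2
from cell import sensors, cams, ctrl
def ray(f,p,z):
    K,R,t=f["mtx"],f["R"],f["t"]; c=-R.T@t
    d=R.T@np.linalg.inv(K)@np.array([p[0],p[1],1.])
    return c+d*(z-c[2])/d[2]
E
python3 - <<'E'
from h import *
s=sensors.get_state(); print(s["time"],s["ee_pos"],s["tool_rot"].round(3) if hasattr(s["tool_rot"],'round') else s["tool_rot"],s["finger_gap"])
for c in ("scene","top"):
    f=cams.grab_frame(c); cv2.imwrite(f"pics/{c}0.png",f["img"])
    f={k:np.array(v) for k,v in f.items()}
    print(c,(-f["R"].T@f["t"]).round())
    for n,z in (("panel",0),("valve_yellow",0),("valve_blue",0),("pivot_yellow",103),("pivot_blue",103),("tip_yellow",103),("tip_blue",103),("vial",0),("beaker",0),("bottle",0),("screwdriver",0)):
        for r in cams.pinpoint(c,n)[:2]: print(n,np.round(r["location"]),round(r["confidence"],2),ray(f,r["location"],z).round(1))
E
```

```text
0.0 [230.802725   525.89226754 196.97989173] [[-0.916  0.402 -0.001]
 [ 0.402  0.916 -0.002]
 [ 0.    -0.002 -1.   ]] 0.9992275360170961
scene [ 111. -735.  830.]
panel [343. 217.] 0.88 [ 535.6 -121.7    0. ]
panel [295. 156.] 0.31 [536.7 145.3   0. ]
valve_yellow [362. 255.] 0.89 [ 512.2 -244.1    0. ]
valve_yellow [330. 179.] 0.45 [577.4  13.4   0. ]
valve_blue [332. 181.] 0.73 [577.3   4.4   0. ]
pivot_yellow [362. 224.] 0.94 [ 508.3 -235.7  103. ]
pivot_blue [331. 150.] 0.62 [576.5  16.5 103. ]
tip_yellow [378. 260.] 0.64 [ 484.5 -330.7  103. ]
tip_blue [293. 161.] 0.78 [471.1  24.9 103. ]
vial [297. 227.] 0.63 [417.4 -96.2   0. ]
beaker [290. 158.] 0.94 [520.5 145.4   0. ]
bottle [404. 306.] 0.77 [ 518.6 -400.2    0. ]
screwdriver [305. 287.] 0.71 [ 355.7 -257.7    0. ]
top [ 152.  -79. 1664.]
panel [334. 177.] 0.61 [ 549.9 -114.3    0. ]
valve_yellow [371. 191.] 0.59 [ 503.3 -239.5    0. ]
valve_blue [299. 171.] 0.9 [570.8   4.   -0. ]
valve_blue [333. 176.] 0.58 [ 553.  -111.9    0. ]
pivot_yellow [373. 183.] 0.65 [ 507.4 -236.9  103. ]
pivot_blue [294. 164.] 0.65 [567.9  13.  103. ]
pivot_blue [297. 171.] 0.15 [543.2   3.5 103. ]
tip_yellow [406. 195.] 0.62 [ 471.6 -339.   103. ]
tip_blue [287. 193.] 0.75 [473.3  32.9 103. ]
tip_blue [404. 195.] 0.63 [ 472.2 -331.5  103. ]
vial [329. 216.] 0.46 [419. -99.   0.]
beaker [249. 178.] 0.51 [541.  169.3   0. ]
bottle [420. 190.] 0.44 [ 511.5 -401.9    0. ]
screwdriver [376. 238.] 0.67 [ 347.2 -255.9    0. ]
```

View pics/scene0.png

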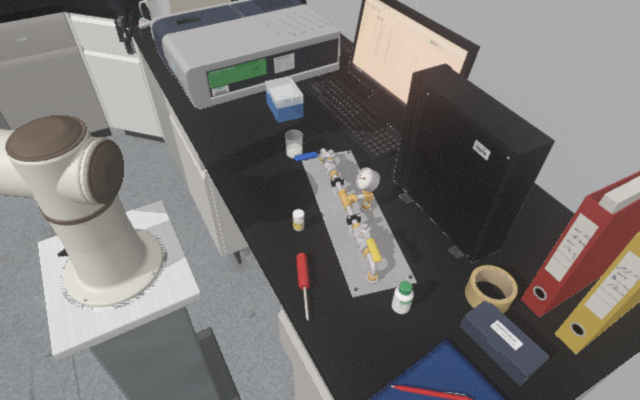

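View pics/top0.png

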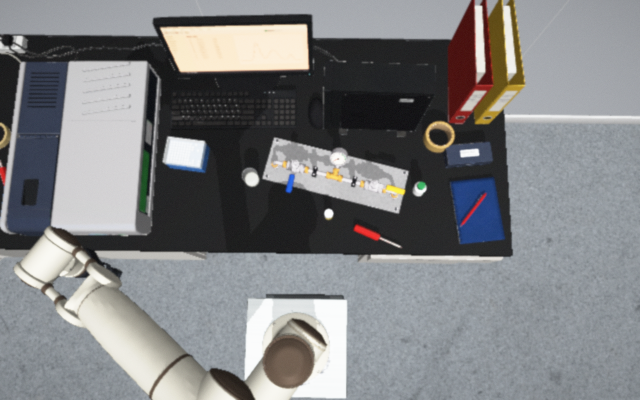

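The scene picture shows the yellow sleeve at about (373,249), in line with the pipe and pointing right, and the blue sleeve at about (305,156), pointing towards the robot. The vial is at (298,220), the beaker at (293,145), the bottle at (403,297) and the screwdriver at (304,280). The top view agrees: yellow sleeve (395,189), blue sleeve (290,183). The panel yaw is about -14.3°. I'll move to behind the yellow sleeve, with the fingers shut.

```bash
cat >> h.py <<'E'
PY,PB=np.array([508.,-236.3]),np.array([572.,14.7])
d=PB-PY; EY=d/np.linalg.norm(d); EX=np.array([EY[1],-EY[0]])
def go(xy,z,yaw):
    s=sensors.get_state(); R=np.array(s["tool_rot"]); p=np.array(s["ee_pos"])
    D=R.T@(np.append(xy,z)-p); c,n=np.cos(yaw),np.sin(yaw)
    T=np.array([[c,n,0],[n,-c,0],[0,0,-1.]])
    print("now",p.round(1),"yaw",np.arctan2(R[1,0],R[0,0]).round(3),"F",np.round(s["ft_force"],1),"t",round(s["time"],2))
    print("tool delta",D.round(1),"rotvec",cv2.Rodrigues(R.T@T)[0].ravel().round(3))
YX=np.arctan2(-EX[1],-EX[0])   # yaw of tool x along panel -x
E
python3 -m creep '[{"tx":-37, "ty":-41, "finger_gap":0}, {"tx":-37, "ty":-41, "finger_gap":0}, {"tx":-37, "ty":-41, "finger_gap":0}, {"tx":-37, "ty":-41, "finger_gap":0}, {"tx":-37, "ty":-41, "finger_gap":0}, {"tx":-37, "ty":-41, "finger_gap":0}, {"tx":-37, "ty":-41, "finger_gap":0}, {"tx":-37, "ty":-41, "finger_gap":0}]' 20
python3 -m creep '[{"tx":-37, "ty":-41, "finger_gap":0}, {"tx":-37, "ty":-41, "finger_gap":0}, {"tx":-37, "ty":-41, "finger_gap":0}, {"tx":-37, "ty":-41, "finger_gap":0}, {"tx":-37, "ty":-41, "finger_gap":0}, {"tx":-37, "ty":-41, "finger_gap":0}, {"tx":-37, "ty":-41, "finger_gap":0}, {"wz":-0.16, "finger_gap":0}]'
python3 -c "
from h import *
print(YX,EX,EY); go(PY-70*EY+32*EX,91,YX)"
```

```text
time: 2.2
ee_pos: [370.8, 105.4, 198.3]
tool_rot: [[-0.916, 0.402, 0.001], [0.402, 0.916, 0.0], [-0.001, 0.001, -1.0]]
ft_force: [1.0, 0.1, 0.2]
finger_gap: 0.001
grasp_force: 0.0
time: 3.2
ee_pos: [492.3, -263.2, 197.3]
tool_rot: [[-0.968, 0.251, -0.001], [0.251, 0.968, -0.0], [0.0, -0.0, -1.0]]
ft_force: [-0.4, 2.0, -0.0]
finger_gap: -0.003
grasp_force: 0.0
2.891932376726255 [ 0.96899641 -0.24707478] [0.24707478 0.96899641]
now [ 492.3 -263.2  197.3] yaw 2.888 F [-0.4  2.  -0. ] t 3.2
tool delta [-40.8 -39.8 106.3] rotvec [-0.    -0.    -0.004]
```

```bash
python3 -m creep '[{"tx":-41, "ty":-40, "finger_gap":0}, {"tz":30, "finger_gap":0}, {"tz":30, "finger_gap":0}, {"tz":20, "finger_gap":0}, {"finger_gap":0}]'
python3 - <<'E'
from h import *
go(PY-70*EY+32*EX,91,YX)
for c in ("scene","top"):
    f=cams.grab_frame(c); f={k:np.array(v) for k,v in f.items()}
    if c=="scene": cv2.imwrite("pics/s1.png",cv2.resize(f["img"][180:330,290:440],None,fx=4,fy=4,interpolation=cv2.INTER_CUBIC))
    for n in ("pivot_yellow","tip_yellow"):
        for r in cams.pinpoint(c,n)[:1]: print(n,np.round(r["location"]),round(r["confidence"],2),ray(f,r["location"],103).round(1))
E
```

```text
time: 3.82
ee_pos: [520.7, -307.9, 116.3]
tool_rot: [[-0.968, 0.251, -0.003], [0.251, 0.968, 0.002], [0.003, 0.002, -1.0]]
ft_force: [-0.0, -0.3, 0.4]
finger_gap: -0.001
grasp_force: 0.0
now [ 520.7 -307.9  116.3] yaw 2.888 F [-0.  -0.3  0.4] t 3.83
tool delta [-2.1 -3.8 25.3] rotvec [ 0.002 -0.003 -0.004]
pivot_yellow [362. 226.] 0.86 [ 506.6 -239.4  103. ]
```

View pics/s1.png

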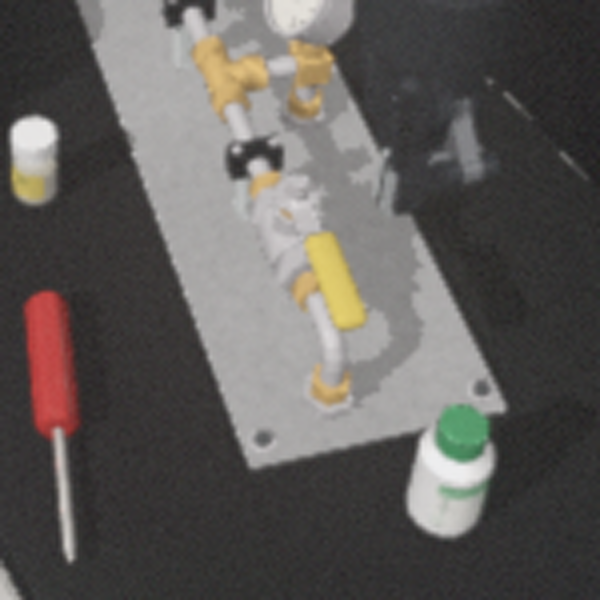

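The crop shows the yellow sleeve from (320,240) to (350,325), but the gripper is missing from it. I'll check that with full views and the projected TCP.

```bash
python3 - <<'E'
from h import *
ims=[]
for c in ("scene","top"):
    f=cams.grab_frame(c); 
    X=np.array(sensors.get_state()["ee_pos"]); q=np.array(f["mtx"])@(np.array(f["R"])@X+np.array(f["t"])); q=q[:2]/q[2]; print(c,q, np.array(f["img"]).std())
    ims.append(cv2.drawMarker(f["img"].copy(),tuple(int(v) for v in q),(0,0,255),0,10))
cv2.imwrite("pics/s2.png",np.vstack([cv2.resize(i,(480,300)) for i in ims]))
print(sensors.get_state()["qpos"])
E
```

```text
scene [387.93092127 240.60540609] 56.971365191190436
top [396.85672317 177.78641843] 64.77251585290865
[-7.33458004e-01  3.06565055e-01  1.58320792e+00 -9.42004610e-06
  1.25028404e+00 -2.05052098e+00]
```

View pics/s2.png

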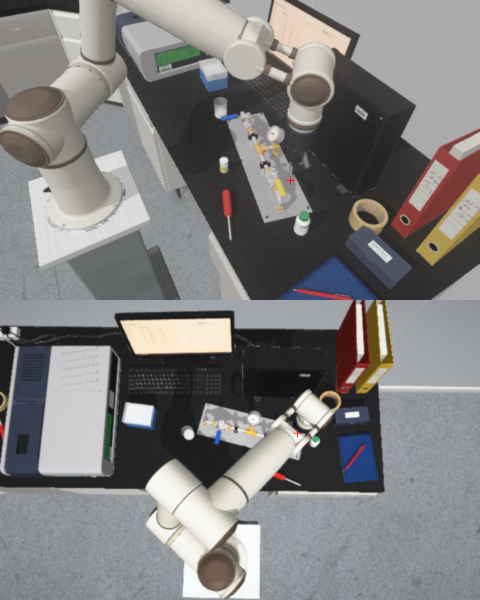

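The marked TCP sits right behind the yellow sleeve, at about (291,180) in the upper view. The black gripper merges with the black box behind it. Next I'll descend and feel for contact.

```bash
python3 -m creep '[{"ty":-4, "tz":15, "finger_gap":0}, {"tz":10, "finger_gap":0}, {"finger_gap":0}]' | grep -E 'ee|ft'
python3 -m creep '[{"tx":4, "finger_gap":0}, {"finger_gap":0}]' | grep -E 'ee|ft'
python3 -m creep '[{"tx":3, "finger_gap":0}, {"finger_gap":0}]' | grep -E 'ee|ft'
python3 -m creep '[{"tx":3, "finger_gap":0}, {"finger_gap":0}]' | grep -E 'ee|ft'
python3 -m creep '[{"tx":3, "finger_gap":0}, {"finger_gap":0}]' | grep -E 'ee|ft'
```

```text
ee_pos: [519.6, -311.8, 90.9]
ft_force: [0.4, -1.2, -0.0]
ee_pos: [516.8, -311.8, 93.4]
ft_force: [-0.9, 0.2, 0.0]
ee_pos: [513.9, -310.9, 93.2]
ft_force: [0.3, 0.1, 0.1]
ee_pos: [510.9, -310.1, 93.0]
ft_force: [0.2, -1.0, 0.1]
ee_pos: [507.9, -309.3, 92.9]
ft_force: [0.1, 0.2, -0.1]
```

```bash
python3 -m creep '[{"tx":3, "tz":1.5, "finger_gap":0}, {"finger_gap":0}]' | grep -E 'ee|ft'
python3 -m creep '[{"tx":3, "finger_gap":0}, {"finger_gap":0}]' | grep -E 'ee|ft'
python3 -m creep '[{"tx":3, "finger_gap":0}, {"finger_gap":0}]' | grep -E 'ee|ft'
python3 -m creep '[{"tx":3, "finger_gap":0}, {"finger_gap":0}]' | grep -E 'ee|ft'
```

```text
ee_pos: [504.9, -308.5, 91.2]
ft_force: [0.3, 0.5, -0.1]
ee_pos: [502.2, -307.9, 91.5]
ft_force: [0.5, -0.2, -1.1]
ee_pos: [499.2, -307.1, 91.5]
ft_force: [-0.8, 0.1, -0.8]
ee_pos: [496.3, -306.3, 91.5]
ft_force: [0.3, -0.2, 0.2]
```

```bash
python3 -m creep '[{"tx":3, "finger_gap":0}, {"finger_gap":0}]' | grep -E 'ee|ft'
python3 -m creep '[{"tx":3, "finger_gap":0}, {"finger_gap":0}]' | grep -E 'ee|ft'
python3 -m creep '[{"tx":3, "finger_gap":0}, {"finger_gap":0}]' | grep -E 'ee|ft'
python3 - <<'E'
from h import *
for c in ("scene","top"):
    f=cams.grab_frame(c); f={k:np.array(v) for k,v in f.items()}
    if c=="scene": cv2.imwrite("pics/s3.png",cv2.resize(f["img"][180:300,320:440],None,fx=5,fy=5,interpolation=cv2.INTER_CUBIC))
    for n in ("pivot_yellow","tip_yellow"):
        for r in cams.pinpoint(c,n)[:1]: print(n,np.round(r["location"]),round(r["confidence"],2),ray(f,r["location"],103).round(1))
E
```

```text
ee_pos: [493.4, -305.6, 91.5]
ft_force: [-0.2, -0.2, -0.2]
ee_pos: [490.5, -304.8, 91.5]
ft_force: [-0.6, 0.3, 0.4]
ee_pos: [487.6, -304.1, 91.5]
ft_force: [-0.3, -0.2, 0.1]
pivot_yellow [365. 225.] 0.96 [ 513.  -241.5  103. ]
tip_yellow [377. 262.] 0.53 [ 480.3 -333.2  103. ]
tip_yellow [332. 179.] 0.59 [ 518.5 -108.1  103. ]
```

View pics/s3.png

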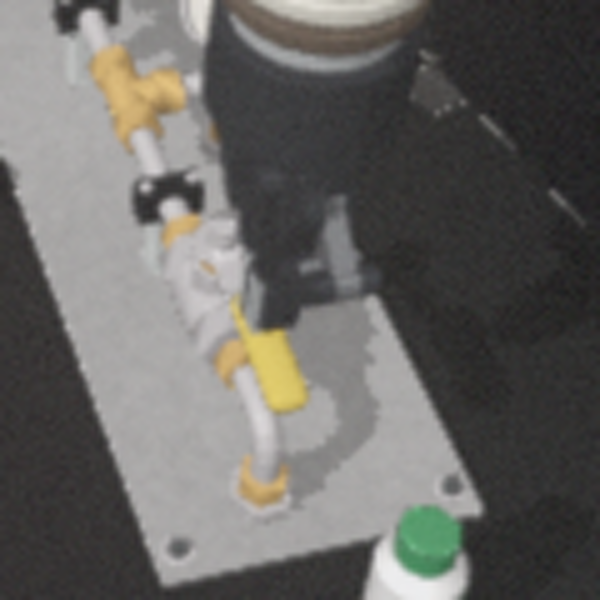

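```bash
python3 - <<'E'
from h import *
f=cams.grab_frame("scene"); g=cams.grab_frame("top")
def pr(f,X): q=np.array(f["mtx"])@(np.array(f["R"])@np.array(X)+np.array(f["t"])); return (q[:2]/q[2]).round(1)
s=sensors.get_state(); p=np.array(s["ee_pos"]); R=np.array(s["tool_rot"]); print(p)
for o in ([0,0,0],[11,14,0],[11,-14,0],[-11,14,0],[-11,-14,0],[0,0,-20]):
    print(o,pr(f,p+R@np.array(o)),pr(g,p+R@np.array(o)))
for r,w,z in ((37,9,109),(37,-9,109),(97,9,109),(97,-9,109),(97,9,97),(97,-9,97)):
    print(r,w,z,pr(f,np.append(PY-r*EY+w*EX,z)),pr(g,np.append(PY-r*EY+w*EX,z)))
for c in ("scene","top"):
    for r in cams.regions_of(c,"lever_yellow")[:2]: print(c,r["confidence"],r["extent"],r["region"].sum())
i=cv2.resize(g["img"][130:230,340:440],None,fx=6,fy=6,interpolation=cv2.INTER_CUBIC); cv2.imwrite("pics/t3.png",i)
E
```

```text
[ 487.86016963 -304.16282937   91.51434951]
[0, 0, 0] [371.3 253.4] [394.2 190.3]
[11, 14, 0] [364.1 249.2] [389.  192.5]
[11, -14, 0] [368.5 259.8] [397.7 194.8]
[-11, 14, 0] [374.  247.3] [390.7 185.9]
[-11, -14, 0] [378.6 257.7] [399.3 188.2]
[0, 0, -20] [372.3 247.5] [395.1 189. ]
37 9 109 [372.  234.9] [385.4 182.9]
37 -9 109 [363.9 236.5] [384.  188.3]
97 9 109 [382.  257.2] [404.  187.8]
97 -9 109 [373.6 258.9] [402.7 193.2]
97 9 97 [381.3 260.7] [403.4 188.6]
97 -9 97 [373.  262.5] [402.1 194. ]
scene 0.63 [356.9, 226.1, 380.3, 261.2] 225
```

View pics/t3.png

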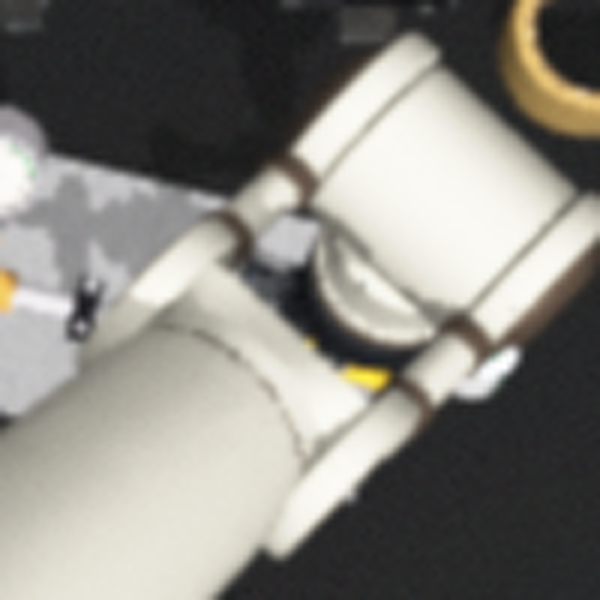

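The sleeve is where I predicted it, with its tip at (378,261). The finger covers it at about (377,245) and seems to end higher than the reported TCP would put it. I'll measure the fingertip by differencing against the first picture.

```bash
python3 - <<'E'
from h import *
f=cams.grab_frame("scene"); a=cv2.imread("pics/scene0.png").astype(int); b=f["img"].astype(int)
d=np.abs(a-b).max(2)
print("cols 358..398")
for r in range(220,266): print(r,"".join("#" if v>40 else ("+" if v>22 else ".") for v in d[r,358:399]), "".join("Y" if (p[2]-p[0]>70) else ("k" if p.max()<75 else ".") for p in b[r,358:399]))
E
```

```text
cols 358..398
220 .......#####################.##+......... kk.......kkkkkkkkkkkkkkkkkk.....kkkkkkkkk
221 ........####################++#.......... kk........kkkkkkkkkkkkkkkkk.....kkkkkkkkk
222 ..........###################.#.......... ...........kkkkkkkkkkkkkkkk.....kkkkkkkkk
223 ..........###################.#+......... Y..........kkkkkkkkkkkkkkkk.....kkkkkkkkk
224 ..........###################+#+......... Y..........kkkkkkkkkkkkkkkk.....kkkkkkkkk
225 ..........##################++.+......... Y..........kkkkkkkkkkkkkkk......kkkkkkkkk
226 .........+###################++++........ ...........kkkkkkkkkkkkkkk.......kkkkkkkk
227 .........+###################++.......... ...........kkkkkkkkkkkkkkk.......kkkkkkkk
228 ..........##################++++......... ...........kkkkkkkkkkkkkk........kkkkkkkk
229 ..........#################+..++......... ............kkkkkkkkkkkkk........kkkkkkkk
230 ...........#+##############+..+++........ ..............kkkkkkkkkkk.........kkkkkkk
231 ............+##############+...++........ ..............kkkkkkkkkk...........kkkkkk
232 ...........+###########++.
[... 2261 characters left out ...]
 ......................................... ...............YYYYYYYY..................
259 ......................................... ...............YYYYYYYY..................
260 ......................................... ................YYYYYYY..................
261 ......................................... ................YYYYYY...................
262 ......................................... .........................................
263 ......................................... .........................................
264 ......................................... .........................................
265 ......................................... .........................................
```

```bash
python3 - <<'E'
from h import *
f=cams.grab_frame("scene"); i=f["img"][170:270,335:435].astype(float)
i=(255*(i/255)**0.45).astype(np.uint8); i=cv2.resize(i,None,fx=6,fy=6,interpolation=cv2.INTER_LANCZOS4)
K,R,t=[np.array(f[k]) for k in("mtx","R","t")]; s=sensors.get_state(); p=np.array(s["ee_pos"]); T=np.array(s["tool_rot"])
for h,c in ((0,(0,0,255)),(-19,(255,0,255)),(-73,(255,255,0)),(-150,(0,255,0))):
    q=K@(R@(p+T@[0,0,h])+t); q=q[:2]/q[2]; cv2.drawMarker(i,(int((q[0]-335)*6),int((q[1]-170)*6)),c,0,16,2)
cv2.imwrite("pics/s4.png",i)
E
```

```text
(no output)
```

View pics/s4.png

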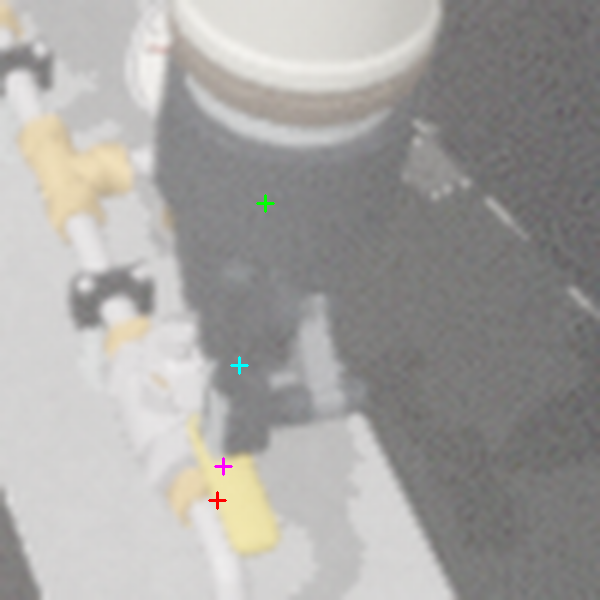

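The finger's lower end shows at about (240,450) in the crop. The reported TCP projects about 8 px lower, at (218,500), so the fingertip is probably above the sleeve. I'll feel gently downwards onto the sleeve, whose top is at 109 mm.

```bash
python3 -m creep '[{"tz":2, "finger_gap":0}, {"finger_gap":0}]' | grep -E 'ee|ft'
python3 -m creep '[{"tz":2, "finger_gap":0}, {"finger_gap":0}]' | grep -E 'ee|ft'
python3 -m creep '[{"tz":2, "finger_gap":0}, {"finger_gap":0}]' | grep -E 'ee|ft'
```

```text
ee_pos: [487.6, -304.0, 89.2]
ft_force: [-0.1, -1.0, -0.0]
ee_pos: [487.7, -304.0, 87.2]
ft_force: [0.3, 0.5, -0.4]
ee_pos: [487.7, -304.0, 85.3]
ft_force: [0.1, 0.1, 0.0]
```

```bash
python3 -m creep '[{"tz":1, "finger_gap":0}, {"finger_gap":0}]' | grep -E 'ee|ft'
python3 -m creep '[{"tz":1, "finger_gap":0}, {"finger_gap":0}]' | grep -E 'ee|ft'
```

```text
ee_pos: [487.7, -304.1, 84.4]
ft_force: [-0.4, 0.5, -0.4]
ee_pos: [487.8, -304.1, 83.4]
ft_force: [-0.2, 0.1, -0.2]
```

```bash
cat > m.py <<'E'
from h import *
def mask():
    f=cams.grab_frame("scene"); a=cv2.imread("pics/scene0.png").astype(int); b=f["img"].astype(int)
    d=np.abs(a-b).max(2)
    for r in range(230,268): print(r,"".join("#" if v>40 else ("+" if v>22 else ".") for v in d[r,355:399]), "".join("Y" if (p[2]-p[0]>70) else ("k" if p.max()<75 else ".") for p in b[r,355:399]))
mask()
E
python3 -m creep '[{"tz":2, "finger_gap":0}, {"finger_gap":0}]' | grep -E 'ee|ft'
python3 -m creep '[{"tz":2, "finger_gap":0}, {"finger_gap":0}]' | grep -E 'ee|ft'
python3 m.py
```

```text
ee_pos: [487.7, -304.0, 81.2]
ft_force: [0.7, 0.1, -0.6]
ee_pos: [487.7, -304.0, 79.3]
ft_force: [0.2, -1.0, 0.4]
230 ...........+#################....+.......... .............kkkkkkkkkkkkkkk.........kkkkkkk
231 ............#################............... .............kkkkkkkkkkkkkkk.........kkkkkkk
232 ............#################....+.......... ..............kkkkkkkkkkkkkk..........kkkkkk
233 ............+################+.............. ..............kkkkkkkkkkkkkk..........kkkkkk
234 .............+###############+.............. ...............kkkkkkkkkkkk............kkkkk
235 ..............###############+.............. ................kkkkkkkkkk.............kkkkk
236 .............+############++++.....++++..... ................kkkkkkkk...............kkkkk
237 .............+##########+...+#.....+###+.... ...............kkkkkkkk..............k.kkkkk
238 .............+##########++####+....+####+... ................kkkkkkkk.............kkkkkkk
239 ............+##################+....#####... .................kkkkkkkkkkkkk..........kkkk
240 ............+##################+....####+.
[... 1885 characters left out ...]
.................YYYYYYY..................
261 ............................................ ...................YYYYYY...................
262 ............................................ ............................................
263 ............................................ ............................................
264 ............................................ ............................................
265 ............................................ ............................................
266 ............................................ ............................................
267 ............................................ ............................................
```

```bash
for k in 1; do
python3 -m creep '[{"tz":2, "finger_gap":0}, {"finger_gap":0}]' | grep -E 'ee|ft'
python3 -m creep '[{"tz":1.5, "finger_gap":0}, {"finger_gap":0}]' | grep -E 'ee|ft'
python3 -m creep '[{"tz":1.5, "finger_gap":0}, {"finger_gap":0}]' | grep -E 'ee|ft'
done
```

```text
ee_pos: [487.7, -304.0, 77.3]
ft_force: [-0.0, 0.4, 0.2]
ee_pos: [487.8, -304.1, 75.9]
ft_force: [0.3, -0.5, 0.7]
ee_pos: [488.1, -304.4, 75.7]
ft_force: [-1.9, 1.6, 6.2]
```

```bash

python3 -m creep '[{"tz":1.5, "finger_gap":0}, {"finger_gap":0}]' | grep -E 'ee|ft'
python3 -m creep '[{"tz":1.5, "finger_gap":0}, {"finger_gap":0}]' | grep -E 'ee|ft'
python3 m.py | sed -n '14,28p'
```

```text
ee_pos: [489.0, -304.7, 75.6]
ft_force: [-2.7, 2.8, 12.8]
ee_pos: [489.9, -305.1, 75.5]
ft_force: [-2.3, 5.1, 19.2]
243 ...........++###################+++++####... ...................kkkkkkkkkkk........kk...k
244 ............+####################++#####.... ...................kkkkkkkkkkkkk............
245 ............+####################+++........ ...................kkkkkkkkkkkk.............
246 .............#################+............. ...................kkkkkk...................
247 .............############+.................. ..................kkkkkkk...................
248 ..............###########................... ...........YYY....kkkkkkk...................
249 ..............+##########................... ..........YYYY....kkkkkk....................
250 ..............+#########+................... .........YYYYY..............................
251 ...............#####..+.+................... .........YYYYYY...YYYYYYY...................
252 ...............++.......++.................. .........YYYYY..YYYYYYYYY...................
253 ...............++.......##.................. .........YYY.....YYYYYYYYY..................
254 ................+.......+#+................. .........YY......YYYYYYYYY..................
255 ................++.......++................. ..........Y.......YYYYYYYY..................
256 ................+#........#................. ..................YYYYYYYYY.................
257 .................++.......#+................ ..................YYYYYYYYY.................
```

Contact is at a reported z of 75.8, so the fingertip really sits 33 mm higher than reported. I'll lift, retreat behind the sleeve and go down to a reported 58, which is a true 91.

```bash

python3 -m creep '[{"tz":-12, "finger_gap":0}, {"tx":-18, "finger_gap":0}, {"tx":-20, "finger_gap":0}, {"finger_gap":0}]' | grep -E 'ee|ft'
python3 -m creep '[{"tz":10, "finger_gap":0}, {"tz":9, "finger_gap":0}, {"finger_gap":0}]' | grep -E 'ee|ft'
```

```text
ee_pos: [525.2, -313.9, 83.5]
ft_force: [-0.6, 0.1, -0.6]
ee_pos: [523.2, -312.8, 62.8]
ft_force: [0.2, 0.3, 0.2]
```

```bash

python3 -m creep '[{"tz":5, "finger_gap":0}, {"finger_gap":0}, {"finger_gap":0}]' | grep -E 'ee|ft'
python3 m.py
```

```text
ee_pos: [524.7, -313.8, 59.7]
ft_force: [-0.2, -0.2, -0.0]
230 .............................#######+......+ ..............................kkkkkkkkkkkkkk
231 .............................########....... ..............................kkkkkkkkkkkkkk
232 .............................########....... ..............................kkkkkkkkkkkkkk
233 .............................########+...... ..............................kkkkkkkkkkkkkk
234 .............................#########+..... ..............................kkkkkkkkkkkkkk
235 .............................+########+..... ..............................kkkkkkkkkkkkkk
236 ...............+.............+#########+.... ................................kkkkkkkkkkkk
237 ...............+................########.... .................................kkkkkkkkkkk
238 ............+.....+.............########+... ................YYY..............kkkkkkkkkkk
239 ...............................+#########++# .............YYYYYY.............kkkkkkkkk...
240 ...................+...........##########.## ............YYYYYYYY............kkkkkkkkk...
241 ...
[... 1830 characters left out ...]
..................YYYYYYY.................
261 ..................++......+................. ....................YYYYY...................
262 ............................................ ............................................
263 ............................................ ............................................
264 ............................................ ............................................
265 ............................................ ............................................
266 ............................................ ............................................
267 ............................................ ............................................
```

```bash

python3 -m creep '[{"tx":5, "finger_gap":0}, {"tx":5, "finger_gap":0}, {"finger_gap":0}]' | grep -E 'ee|ft'
for i in 1; do python3 -m creep '[{"tx":3, "finger_gap":0}, {"finger_gap":0}]' | grep -E 'ee|ft'
python3 -m creep '[{"tx":3, "finger_gap":0}, {"finger_gap":0}]' | grep -E 'ee|ft'
python3 -m creep '[{"tx":3, "finger_gap":0}, {"finger_gap":0}]' | grep -E 'ee|ft'; done
```

```text
ee_pos: [514.5, -311.0, 59.5]
ft_force: [0.7, -0.2, 0.4]
ee_pos: [511.9, -310.5, 59.6]
ft_force: [-0.7, -0.5, 0.2]
ee_pos: [509.5, -310.1, 59.7]
ft_force: [2.6, -1.7, -2.1]
ee_pos: [506.1, -309.4, 59.7]
ft_force: [3.4, -3.6, -1.3]
```

Contact made. Next is the arc about the pivot, with the tool turning along with the lever.

```bash
cat >> h.py <<'E'
def rel(P):
    s=sensors.get_state(); R=np.array(s["tool_rot"]); p=np.array(s["ee_pos"])
    q=R.T@np.append(P-p[:2],0); print("pivot in tool",q[:2].round(1),"yaw-shut",(np.arctan2(R[1,0],R[0,0])-(YX-np.pi/2)).round(3),"z",p[2].round(1),"F",np.round(s["ft_force"],1),"F tool",(R.T@s["ft_force"]).round(1),"t",round(s["time"],2))
E
python3 -c "from h import *; rel(PY)"
python3 -m creep '[{"wz":0.15, "tx":10.7, "ty":-2.2, "finger_gap":0}, {"wz":0.15, "tx":10.7, "ty":-2.2, "finger_gap":0}, {"finger_gap":0}]'>/dev/null
python3 -c "from h import *; rel(PY)"
```

```text
pivot in tool [16.5 71.2] yaw-shut 1.567 z 59.7 F [ 3.4 -3.6 -1.3] F tool [-4.2 -2.6  1.3] t 13.47
pivot in tool [15.9 71.6] yaw-shut 1.268 z 59.6 F [ 0.6  0.3 -0.5] F tool [-0.4  0.6  0.5] t 13.85
```

```bash

python3 -m creep '[{"wz":0.15, "tx":10.7, "ty":-2.2, "finger_gap":0}, {"wz":0.15, "tx":10.7, "ty":-2.2, "finger_gap":0}, {"wz":0.15, "tx":10.7, "ty":-2.2, "finger_gap":0}]'>/dev/null
python3 -c "from h import *; rel(PY)"
python3 -m creep '[{"wz":0.15, "tx":10.7, "ty":-2.2, "finger_gap":0}, {"wz":0.15, "tx":10.7, "ty":-2.2, "finger_gap":0}]'>/dev/null
python3 - <<'E'
from h import *
rel(PY)
for c in ("scene","top"):
    f=cams.grab_frame(c); f={k:np.array(v) for k,v in f.items()}
    for n in ("tip_yellow",):
        for r in cams.pinpoint(c,n)[:1]: print(n,np.round(r["location"]),round(r["confidence"],2),ray(f,r["location"],103).round(1))
    if c=="scene":
        i=cv2.resize(f["img"][180:280,310:410],None,fx=5,fy=5,interpolation=cv2.INTER_CUBIC); cv2.imwrite("pics/s5.png",i)
E
```

```text
pivot in tool [19.  72.4] yaw-shut 0.815 z 60.2 F [ 4.8 -2.2  0.5] F tool [-4.5  2.9 -0.5] t 14.22
pivot in tool [20.2 72.8] yaw-shut 0.515 z 60.4 F [ 3.9 -2.7  0.6] F tool [-3.6  3.  -0.6] t 14.47
tip_yellow [330. 246.] 0.65 [ 415.9 -253.8  103. ]
tip_yellow [380. 212.] 0.64 [ 414.6 -258.2  103. ]
```

View pics/s5.png

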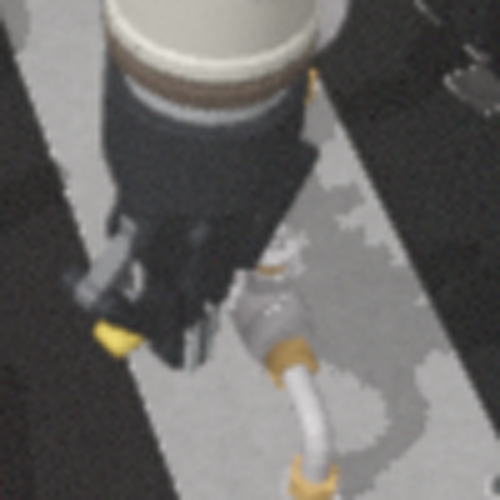

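The picture shows the yellow tip at crop (118,338), swung round by the finger to about 0.46–0.5 rad. I'll finish in small steps, checking the force.

```bash

python3 -m creep '[{"wz":0.15, "tx":10.7, "ty":-2.2, "finger_gap":0}, {"wz":0.15, "tx":10.7, "ty":-2.2, "finger_gap":0}]'>/dev/null
python3 -c "from h import *; rel(PY)"
python3 -m creep '[{"wz":0.05, "tx":3.6, "ty":-0.9, "finger_gap":0}, {"wz":0.05, "tx":3.6, "ty":-0.9, "finger_gap":0}]'>/dev/null
python3 -c "from h import *; rel(PY)"
python3 -m creep '[{"wz":0.02, "tx":1.5, "ty":-0.4, "finger_gap":0}, {"finger_gap":0}]'>/dev/null
python3 -c "from h import *; rel(PY)"
```

```text
pivot in tool [21. 73.] yaw-shut 0.215 z 59.7 F [ 3.5 -4.1  0.1] F tool [-4.   3.6 -0.1] t 14.93
pivot in tool [20.8 73.1] yaw-shut 0.119 z 59.7 F [ 0.5 -2.6  0.3] F tool [-2.5  0.9 -0.3] t 15.18
pivot in tool [20.4 73.4] yaw-shut 0.099 z 59.7 F [ 1.4 -3.8  1.1] F tool [-3.6  1.9 -1.1] t 15.43
```

```bash

python3 -m creep '[{"wz":0.02, "tx":1.5, "ty":-0.4, "finger_gap":0}, {"finger_gap":0}]'>/dev/null
python3 -c "from h import *; rel(PY)"
python3 -m creep '[{"wz":0.02, "tx":1.5, "ty":-0.4, "finger_gap":0}, {"finger_gap":0}]'>/dev/null
python3 -c "from h import *; rel(PY)"
```

```text
pivot in tool [20.1 73.6] yaw-shut 0.077 z 59.6 F [ 1.2 -3.4  1.4] F tool [-3.1  1.8 -1.4] t 15.68
pivot in tool [20.6 73.5] yaw-shut 0.056 z 59.6 F [ 1.  -4.8  1. ] F tool [-4.6  1.9 -1. ] t 15.93
```

Not at the stop yet, so I'll go on with pure pushes along tool x until the force rises.

```bash

python3 -m creep '[{"wz":0.02, "tx":1.5, "ty":-0.4, "finger_gap":0}, {"finger_gap":0}]'>/dev/null
python3 -c "from h import *; rel(PY)"
python3 -m creep '[{"wz":0.02, "tx":1.5, "ty":-0.4, "finger_gap":0}, {"finger_gap":0}]'>/dev/null
python3 -c "from h import *; rel(PY)"
```

```text
pivot in tool [21.9 73.2] yaw-shut 0.036 z 59.8 F [  0.3 -10.   -2.1] F tool [-9.7  2.4  2.2] t 16.18
pivot in tool [23.4 73. ] yaw-shut 0.017 z 59.8 F [  0.6 -15.7  -3. ] F tool [-15.1   4.2   3.2] t 16.43
```

```bash

python3 -m creep '[{"tx":1.5, "finger_gap":0}, {"finger_gap":0}]'>/dev/null
python3 -c "from h import *; rel(PY)"
```

```text
pivot in tool [23.3 72.9] yaw-shut 0.017 z 59.9 F [ -1.6 -20.4  -6.7] F tool [-20.1   3.2   6.9] t 16.68
```

At the stop (force rose to 20 N without any more turning). I'll back off, lift and check both levers.

```bash

python3 -m creep '[{"tx":-15, "finger_gap":0}, {"tx":-8, "finger_gap":0}, {"tz":-40, "finger_gap":0}, {"tz":-40, "finger_gap":0}, {"finger_gap":0}]' | grep -E 'ee|ft'
python3 - <<'E'
from h import *
for c in ("scene","top"):
    f=cams.grab_frame(c); f={k:np.array(v) for k,v in f.items()}
    for n in ("tip_yellow","pivot_yellow","tip_blue","pivot_blue"):
        for r in cams.pinpoint(c,n)[:1]:
            X=ray(f,r["location"],103)[:2]; P=PY if 'yel' in n else PB
            print(c,n,round(r["confidence"],2),X.round(1),"lever angle",np.arctan2(-(X-P)@EY,-(X-P)@EX).round(3))
go(PB-70*EX+32*EY,138,YX-np.pi/2)
E
```

```text
ee_pos: [428.4, -260.8, 142.7]
ft_force: [0.6, -0.4, 0.2]
scene tip_yellow 0.71 [ 414.6 -209.9] lever angle -0.026
scene pivot_yellow 0.89 [ 520.5 -242.3] lever angle 2.943
scene tip_blue 0.49 [476.3  28.6] lever angle 0.105
top tip_yellow 0.44 [ 406.1 -213.1] lever angle 0.026
top pivot_yellow 0.62 [ 513.3 -242. ] lever angle 2.57
top tip_blue 0.47 [475.9  29.2] lever angle 0.1
top pivot_blue 0.62 [571.2   8.6] lever angle 1.695
now [ 426.5 -259.3  138.9] yaw 1.338 F [ 0.4 -0.5  0.1] t 17.8
tool delta [333.4   8.9   1.1] rotvec [-0.001 -0.001  0.017]
```

Yellow is shut (0.00 ± 0.03). Next, over to the far side of the blue lever.

```bash

python3 -m creep '[{"tx":56, "ty":1, "finger_gap":0}, {"tx":56, "ty":2, "finger_gap":0}, {"tx":56, "ty":1, "finger_gap":0}, {"tx":56, "ty":2, "finger_gap":0}, {"tx":56, "ty":1, "finger_gap":0}, {"tx":56, "ty":2, "finger_gap":0}, {"wz":0.017, "finger_gap":0}, {"finger_gap":0}]' | grep -E 'ee|ft'
python3 -m creep '[{"tz":25, "finger_gap":0}, {"tz":20, "finger_gap":0}, {"finger_gap":0}]' | grep -E 'ee|ft'
python3 -c "from h import *; rel(PB)"
```

```text
ee_pos: [512.8, 65.1, 139.3]
ft_force: [0.4, -0.6, 0.2]
ee_pos: [511.4, 64.0, 92.9]
ft_force: [-0.5, -0.9, 0.3]
pivot in tool [-32.6  71. ] yaw-shut -0.002 z 92.9 F [-0.5 -0.9  0.3] F tool [-1.  -0.3 -0.3] t 19.18
```

```bash

python3 -m creep '[{"tz":18, "finger_gap":0}, {"tz":16, "finger_gap":0}, {"finger_gap":0}]' | grep -E 'ee|ft'
python3 -m creep '[{"tx":-4, "finger_gap":0}, {"tx":-4, "finger_gap":0}, {"finger_gap":0}]' | grep -E 'ee|ft'
python3 - <<'E'
from h import *
rel(PB); f=cams.grab_frame("scene"); i=cv2.resize(f["img"][110:210,270:370],None,fx=5,fy=5,interpolation=cv2.INTER_CUBIC); cv2.imwrite("pics/s6.png",i)
E
```

```text
ee_pos: [511.5, 65.3, 58.7]
ft_force: [0.5, 1.0, 0.2]
ee_pos: [511.4, 57.1, 61.0]
ft_force: [-0.1, 0.3, -0.2]
pivot in tool [-26.1  69.2] yaw-shut -0.001 z 61.0 F [-0.1  0.3 -0.2] F tool [ 0.3 -0.2  0.2] t 19.93
```

View pics/s6.png

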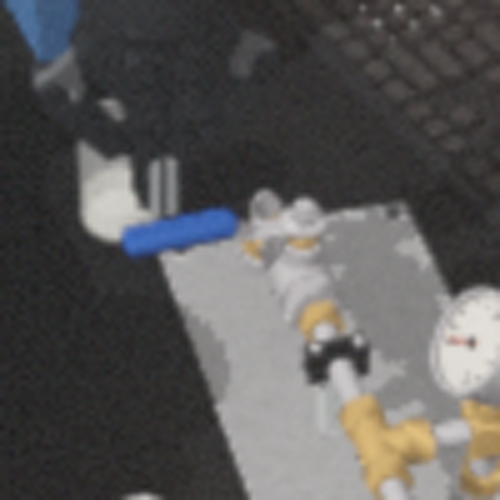

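The blue sleeve is at crop (180,230), and the finger with its bright pads at (163,185) is just behind it. The beaker stands well clear behind. I'll push to contact.

```bash

python3 -m creep '[{"tx":-3, "finger_gap":0}, {"finger_gap":0}]' >/dev/null; python3 -c "from h import *; rel(PB)"
python3 -m creep '[{"tx":-3, "finger_gap":0}, {"finger_gap":0}]' >/dev/null; python3 -c "from h import *; rel(PB)"
python3 -m creep '[{"tx":-3, "finger_gap":0}, {"finger_gap":0}]' >/dev/null; python3 -c "from h import *; rel(PB)"
```

```text
pivot in tool [-23.2  69.6] yaw-shut -0.0 z 60.6 F [ 0.  -0.3  0.2] F tool [-0.3  0.1 -0.2] t 20.23
pivot in tool [-20.2  69.6] yaw-shut -0.001 z 60.5 F [-0.6  0.3 -0.1] F tool [ 0.2 -0.7  0.1] t 20.48
pivot in tool [-17.2  69.6] yaw-shut -0.001 z 60.5 F [-0.1 -0.6 -0.8] F tool [-0.6  0.   0.8] t 20.73
```

```bash

python3 -m creep '[{"tx":-3, "finger_gap":0}, {"finger_gap":0}]' >/dev/null; python3 -c "from h import *; rel(PB)"
python3 -m creep '[{"tx":-3, "finger_gap":0}, {"finger_gap":0}]' >/dev/null; python3 -c "from h import *; rel(PB)"
```

```text
pivot in tool [-14.2  69.6] yaw-shut -0.001 z 60.5 F [ 0.5 -0.2 -0.2] F tool [-0.1  0.6  0.2] t 20.98
pivot in tool [-11.7  69.7] yaw-shut -0.001 z 60.5 F [0.7 2.9 0.4] F tool [ 3.  -0.  -0.4] t 21.23
```

```bash

python3 -m creep '[{"wz":-0.15, "tx":-10.6, "ty":-1.8, "finger_gap":0}, {"wz":-0.15, "tx":-10.6, "ty":-1.8, "finger_gap":0}, {"wz":-0.15, "tx":-10.6, "ty":-1.8, "finger_gap":0}]' >/dev/null; python3 -c "from h import *; rel(PB)"
python3 -m creep '[{"wz":-0.15, "tx":-10.6, "ty":-1.8, "finger_gap":0}, {"wz":-0.15, "tx":-10.6, "ty":-1.8, "finger_gap":0}, {"wz":-0.15, "tx":-10.6, "ty":-1.8, "finger_gap":0}]' >/dev/null; python3 -c "from h import *; rel(PB)"
python3 - <<'E'
from h import *
for c in ("scene","top"):
    f=cams.grab_frame(c); f={k:np.array(v) for k,v in f.items()}
    for n in ("tip_blue","pivot_blue"):
        for r in cams.pinpoint(c,n)[:1]:
            X=ray(f,r["location"],103)[:2]; print(c,n,round(r["confidence"],2),X.round(1),np.arctan2(-(X-PB)@EY,-(X-PB)@EX).round(3))
E
```

```text
pivot in tool [-12.7  71.6] yaw-shut 0.455 z 60.7 F [ 2.5  4.6 -0.3] F tool [3.9 3.4 0.3] t 21.6
pivot in tool [-14.4  73.9] yaw-shut 0.905 z 60.6 F [-0.6  5.7  1.5] F tool [ 4.9  2.9 -1.5] t 21.98
scene tip_blue 0.55 [497.  -54.1] 0.991
scene pivot_blue 0.85 [570.1  13.6] 0.772
```

```bash

python3 -m creep '[{"wz":-0.15, "tx":-10.8, "ty":-1.8, "finger_gap":0}, {"wz":-0.15, "tx":-10.8, "ty":-1.8, "finger_gap":0}, {"wz":-0.1, "tx":-7.3, "ty":-1.2, "finger_gap":0}]' >/dev/null; python3 -c "from h import *; rel(PB)"
python3 -m creep '[{"wz":-0.04, "tx":-2.9, "ty":-0.7, "finger_gap":0}, {"finger_gap":0}]' >/dev/null; python3 -c "from h import *; rel(PB)"
```

```text
pivot in tool [-16.3  75.1] yaw-shut 1.302 z 60.2 F [-3.8  3.   1.7] F tool [ 4.8  0.7 -1.7] t 22.65
pivot in tool [-15.8  75.2] yaw-shut 1.338 z 60.3 F [-1.   2.8  0.6] F tool [ 2.2  2.  -0.6] t 22.9
```

```bash

python3 -m creep '[{"wz":-0.03, "tx":-2.2, "ty":-0.5, "finger_gap":0}, {"finger_gap":0}]' >/dev/null; python3 -c "from h import *; rel(PB)"
python3 -m creep '[{"wz":-0.02, "tx":-1.5, "ty":-0.3, "finger_gap":0}, {"finger_gap":0}]' >/dev/null; python3 -c "from h import *; rel(PB)"
```

```text
pivot in tool [-15.7  75.3] yaw-shut 1.37 z 60.2 F [-1.8  2.4  0.3] F tool [ 2.7  1.3 -0.3] t 23.15
pivot in tool [-15.4  75.5] yaw-shut 1.39 z 60.3 F [-2.1  2.9 -0.3] F tool [3.1 1.7 0.3] t 23.4
```

```bash

python3 -m creep '[{"wz":-0.03, "tx":-2.2, "ty":-0.5, "finger_gap":0}, {"finger_gap":0}]' >/dev/null; python3 -c "from h import *; rel(PB)"
python3 -m creep '[{"wz":-0.03, "tx":-2.2, "ty":-0.5, "finger_gap":0}, {"finger_gap":0}]' >/dev/null; python3 -c "from h import *; rel(PB)"
```

```text
pivot in tool [-15.2  75.7] yaw-shut 1.42 z 60.4 F [-1.3  3.   0.5] F tool [ 2.4  2.3 -0.5] t 23.65
pivot in tool [-15.3  75.8] yaw-shut 1.45 z 60.4 F [-1.1  2.3 -0.9] F tool [1.9 1.7 0.9] t 23.9
```

```bash

python3 -m creep '[{"wz":-0.02, "tx":-1.5, "ty":-0.3, "finger_gap":0}, {"finger_gap":0}]' >/dev/null; python3 -c "from h import *; rel(PB)"
```

```text
pivot in tool [-15.4  75.8] yaw-shut 1.47 z 60.4 F [-2.3  2.2 -1.3] F tool [2.9 1.3 1.3] t 24.15
```

```bash

python3 -m creep '[{"wz":-0.02, "tx":-1.5, "ty":-0.3, "finger_gap":0}, {"finger_gap":0}]' >/dev/null; python3 -c "from h import *; rel(PB)"
```

```text
pivot in tool [-15.4  75.8] yaw-shut 1.49 z 60.4 F [-2.   1.6 -2.2] F tool [2.4 0.9 2.2] t 24.4
```

```bash

python3 -m creep '[{"wz":-0.02, "tx":-1.5, "ty":-0.3, "finger_gap":0}, {"finger_gap":0}]' >/dev/null; python3 -c "from h import *; rel(PB)"
python3 -m creep '[{"wz":-0.02, "tx":-1.5, "ty":-0.3, "finger_gap":0}, {"finger_gap":0}]' >/dev/null; python3 -c "from h import *; rel(PB)"
```

```text
pivot in tool [-15.4  75.8] yaw-shut 1.51 z 60.4 F [-3.1  0.7 -1.5] F tool [ 3.2 -0.3  1.5] t 24.65
pivot in tool [-15.6  75.8] yaw-shut 1.53 z 60.4 F [-3.7  0.4 -0.4] F tool [ 3.7 -0.7  0.4] t 24.9
```

```bash

python3 -m creep '[{"wz":-0.02, "tx":-1.5, "ty":-0.3, "finger_gap":0}, {"finger_gap":0}]' >/dev/null; python3 -c "from h import *; rel(PB)"
```

```text
pivot in tool [-17.1  75.7] yaw-shut 1.55 z 60.3 F [-8.9  2.8  4. ] F tool [ 9.3  0.3 -4. ] t 25.15
```

The stop is felt. One more gentle millimetre and a half, then retreat (tool +x, up) and check.

```bash

python3 -m creep '[{"tx":-1.5, "finger_gap":0}, {"finger_gap":0}, {"finger_gap":0}]' | grep -E 'ee|ft'
python3 -m creep '[{"tx":15, "finger_gap":0}, {"tx":10, "finger_gap":0}, {"tz":-50, "finger_gap":0}, {"tz":-60, "finger_gap":0}, {"tx":40, "tz":-40, "finger_gap":0}, {"tx":50, "finger_gap":0}, {"finger_gap":0}]' | grep -E 'ee|ft|time'
python3 - <<'E'
from h import *
for c in ("scene","top"):
    f=cams.grab_frame(c)
    if c=="scene": cv2.imwrite("pics/s7.png",cv2.resize(f["img"][120:320,260:440],None,fx=3,fy=3,interpolation=cv2.INTER_CUBIC))
    f={k:np.array(v) for k,v in f.items()}
    for n in ("tip_yellow","tip_blue","vial","beaker","bottle","screwdriver"):
        for r in cams.pinpoint(c,n)[:1]:
            X=ray(f,r["location"],103 if 'tip' in n else 0)[:2]; P=PY if 'yel' in n else PB
            print(c,n,round(r["confidence"],2),X.round(1),np.arctan2(-(X-P)@EY,-(X-P)@EX).round(3) if 'tip' in n else "")
E
```

```text
ee_pos: [535.3, -53.7, 60.3]
ft_force: [-14.5, 2.8, 7.7]
time: 26.4
ee_pos: [426.0, -23.1, 210.9]
ft_force: [-0.1, -0.6, 0.4]
scene tip_yellow 0.71 [481.9  36.7] -1.226
scene tip_blue 0.64 [552.1 -83.3] 1.62
scene vial 0.68 [ 414.2 -101.8] 
scene beaker 0.83 [534.3 147.6] 
scene bottle 0.92 [ 517.2 -396.4] 
scene screwdriver 0.94 [ 349.8 -262.3] 
top tip_yellow 0.73 [ 414.4 -220.3] 0.08
top vial 0.58 [429.7 -99.2] 
top beaker 0.51 [541.2 160.2] 
top bottle 0.47 [ 421.5 -226.9] 
top screwdriver 0.81 [ 350.9 -264.1]
```

View pics/s7.png

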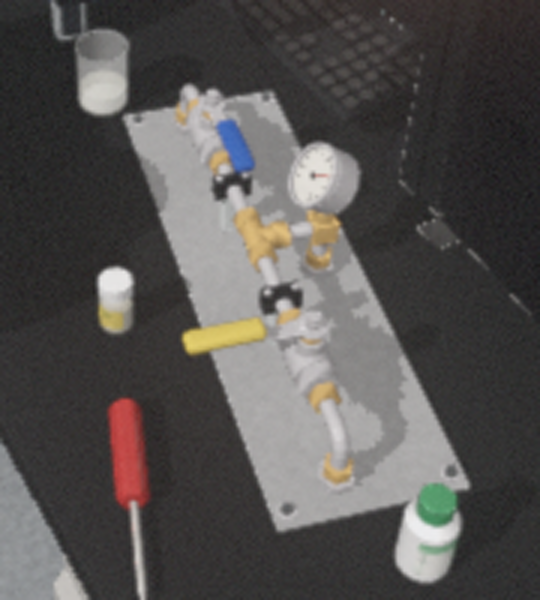

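The yellow lever, at crop (225,336), stands square across the pipe. The blue lever, at (235,145), is in line with it, the gauge needle has swung over, and all four bystanders are in place. Handing in.

```bash
python3 -c "from cell import ctrl; print(ctrl.finish_job())"
```

```text
the job is handed in; nothing more can be done
None
```

The changeover is done and handed in at about 27 s: the yellow valve was pushed shut to its stop, then the blue one open to its stop; the pictures show the bystanders in place, but the hand-in returned no verdict.

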